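# Power up the electronics bench in order

### The job

Power up the bench by pressing three latching keys with a fingertip, in this order: first the bar-shaped key on the mains socket box, then the square key on the power supply, then the round key on the multimeter. Press each gently, all the way down so that it stays in, and do not press a later key early. Do not grip, lift or shift the three devices, and leave the tip cleaner, circuit board, solder reel and screwdriver where they are.

Things in the scene. Friction and masses are not known exactly. Their poses are not given: they have to be found in the camera images.
- mains_box: White mains socket box lying on the bench, loose, 190 (x) x 76 (y) x 50 mm high, about 0.7 kg. Flat top with two round sockets; a bar-shaped white key in a black surround near the far (+x) end. Origin: centre of the underside, x along its length, z up.
- mains_key_top (a point): centre of the pressing face of that key, moving down with it; z axis up. Bar key 18 (x) x 42 (y) mm, centre 60 mm along +x from the box's origin; when up its face is 66 mm above the bench, 16 mm above the box's top (8 mm above it when fully down).
- mains_key (a joint): The bar key of the mains box. Slides 8 mm straight down at about 2 N and stays where left (latched). It sits on a sprung seat, 3 N per mm, that gives 0.7 mm at first and again (to 8 mm) past the end of the slide; only this give comes back. Pushing the face 9 to 12 mm down sets it. Value (without the give): 0 = fully up (off), 0.008 m = fully down (on).
- supply: Grey desktop power supply, loose, 150 (x) x 120 (y) x 66 mm high, about 0.9 kg. On its top: a dark display at the far (+x) end, two round knobs (22 mm wide, 12 mm high, at x +6, y +-36 mm) and a square white key in a black surround at the near left corner; two short terminals on its near (-x) face. Origin: centre of the underside, z up.
- supply_key_top (a point): centre of the pressing face of that key, moving down with it; z axis up. Square key 22 x 22 mm, centre at x -46, y +32 mm from the supply's origin; when up its face is 82 mm above the bench, 16 mm above the supply's top (8 mm above it when fully down).
- supply_key (a joint): The square key of the power supply. Slides 8 mm straight down at about 2 N and stays where left (latched). It sits on a sprung seat, 3 N per mm, that gives 0.7 mm at first and again (to 8 mm) past the end of the slide; only this give comes back. Pushing the face 9 to 12 mm down sets it. Value (without the give): 0 = fully up (off), 0.008 m = fully down (on).
- meter: Hand multimeter lying on its back, loose, 180 (x) x 90 (y) x 40 mm high, about 0.5 kg, black rubber rim, grey face. On its face: pale display at the far (+x) end, a round white key in the middle in a black surround, and a wide black fixed dial with a grey pointer (42 mm wide, 10 mm high, at x -42 mm), which is not the key. Origin: centre of the underside, z up.
- meter_key_top (a point): centre of the pressing face of that key, moving down with it; z axis up. Round key 24 mm in diameter, centre 12 mm along +x from the meter's origin; when up its face is 56 mm above the bench, 16 mm above the meter's face (8 mm above it when fully down).
- meter_key (a joint): The round key of the multimeter. Slides 8 mm straight down at about 2 N and stays where left (latched). It sits on a sprung seat, 3 N per mm, that gives 0.7 mm at first and again (to 8 mm) past the end of the slide; only this give comes back. Pushing the face 9 to 12 mm down sets it. Value (without the give): 0 = fully up (off), 0.008 m = fully down (on).
- tip_cleaner: Bystander: brass domed soldering-tip cleaner, 62 mm wide, 58 mm high, beyond the devices. Origin: centre of the underside.
- solder_reel: Bystander: small reel standing on end, 54 mm wide, 44 mm high, beyond the devices. Origin: centre of the underside.
- circuit_board: Bystander: green circuit board with a few parts, 85 x 55 mm, up to 17 mm high, lying at the left of the devices. Origin: centre of the underside.
- screwdriver: Bystander: black-handled screwdriver 160 mm long, lying at the right of the devices, roughly along x. Origin: underside, middle of the tool.

How it is judged:
On the way, in this order (a step that is already met when the one before it is completed fails the run):
1. the bar key of the mains box is pressed in (value of joint mains_key above 0.005 m), for 0.1 s.
2. the square key of the power supply is pressed in (value of joint supply_key above 0.005 m), for 0.1 s.
3. the round key of the multimeter is pressed in (value of joint meter_key above 0.005 m), for 0.1 s.
At the end, for the whole second after the job is handed in: All three keys are down (more than 5 of their 8 mm); each device stands level and at rest within 20 mm of where it was; the tip cleaner, circuit board, solder reel and screwdriver are within 20 mm of where they were (value of joint each of mains_key, supply_key, meter_key above 0.005 m and distance of each of mains_box, supply, meter, tip_cleaner, circuit_board, solder_reel, screwdriver from where it was at the start of the episode below 0.02 m and angle between each of mains_box, supply, meter's own z axis and vertical below 0.05 rad and linear speed of each of mains_box, supply, meter below 0.01 m/s); the robot touches nothing.
It fails at once if a later key is pressed (over 3 mm) before the key ahead of it in the order is in (over 5 mm) ((value of joint supply_key above 0.003 m and value of joint mains_key below 0.005 m) or (value of joint meter_key above 0.003 m and value of joint supply_key below 0.005 m) or (value of joint meter_key above 0.003 m and value of joint mains_key below 0.005 m)).
It fails at once if a device is lifted (over 8 mm), tipped (over 0.1 rad) or shifted (over 20 mm) (height (world z) of any of mains_box, supply, meter above 0.008 m or angle between any of mains_box, supply, meter's own z axis and vertical above 0.1 rad or distance of any of mains_box, supply, meter from where it was at the start of the episode above 0.02 m).
It fails at once if the robot pushes on a device or its key with more than 25 N (contact force between any of the arm, the fingers and mains_box above 25 N or contact force between any of the arm, the fingers and supply above 25 N or contact force between any of the arm, the fingers and meter above 25 N).
It fails at once if the tip cleaner, circuit board, solder reel or screwdriver is moved more than 20 mm (distance of any of tip_cleaner, circuit_board, solder_reel, screwdriver from where it was at the start of the episode above 0.02 m).
It also fails if it takes over 58 s, if anything falls off the work surface, if the arm or the gripper's body presses on something with over 40 N, if the wrist force passes 120 N, or if a joint passes its speed limit or range.

### The arm

A 6-joint arm with a two-finger parallel gripper is mounted at the origin on the work surface. World frame = base frame: x ahead of the robot, y to its left, z up, the work surface at z = 0. Lengths are in m, angles in rad, forces in N, time in s.
With the tool pointing down it reaches from about 0.275 to 0.775 m from the base axis. Payload 14.6 kg.
Tool frame: the origin (TCP) lies between the finger pads; the fingertips stand 11 mm ahead of it and the grasp point (between the pads) lies 8 mm behind it; z points along the fingers, y is the direction in which the jaws open and shut (so a half turn about z gives the same grasp; the last joint's range is limited). The gripper opens to 85 mm and grips with 20 to 120 N. Pads are 22 mm wide; open, the fingers measure 114 mm over their backs; the gripper's body (76 mm by 85 mm) begins 54 mm behind the grasp point. The pads swing forward as they close: fully open they stand 13 mm farther back than shut.
Start: joints at [1.039, 0.263, -0.048, 1.259, 0, 1.415], TCP at [0.193, 0.488, 0.242] pointing down, gripper open.
Joint ranges: [-2.65, 2.65], [-0.89, 1.7], [-1.18, 1.37], [-2.13, 2.11], [-1.35, 1.29], [-3.14, 3.14]. Speed limits (rad/s): [1.89, 1.89, 2.57, 2.79, 3.14, 3.14].

### API

Orientations are given as a unit quaternion [w, x, y, z].
In Python, from cell import monitor, snapshot, camera_info, ticket gives the robot as it stands.
- The arm moves only by the tool step_arm, never from a script. Its argument "deltas" is a list that holds one entry, the list of rows, each a list of 7 numbers: the shift along the tool's x, y, z in cm, then the turn, a rotation vector about the tool's x, y, z in degrees, then the gripper command: -1 is fully open, 1 is shut, values between are in proportion. A call has 1 to 12 rows; each row is the pose to reach, as a shift and turn from the pose commanded when the call began, along the tool's axes at that moment; what a row does not reach only later rows make up. A row lasts 1/12 s, in which the tool goes at most 41.7 mm and 7.16 degrees, less where a joint would pass 70% of its speed; a pose out of reach is approached as far as the arm can. A call with a gripper value outside its range is refused whole. The fingers move at their own pace and stop on an object; "force" is the grip in N (left out, the last holds). Time passes only in rows, so rows that repeat a pose let the fingers close. It gives the time, the measured TCP pose, the force and the opening at its end, in the units of the state.
- monitor.state(): the state, without advancing time (a new reading comes with each control period).
- snapshot(name): name is "scene" or "side" or "wrist"; returns the picture (400x640x3 uint8, red, green, blue); there is no depth.
- camera_info(name): a dict with "mtx" (3x3 intrinsics, pixels), "position" and "orientation" of the camera in the world. Camera axes: x right, y up, looking along -z (the intrinsics and any distortion apply to the point x, -y, -z); pixel columns grow to the right and rows downward; lengths in m; the calibration is good to about 2 mm. The wrist camera is an equidistant fisheye: a pixel r from the principal point sees the ray r / f radians off the axis. A picture is of the moment at which its call begins: read the wrist's pose just before it. camera_info takes no time and is no camera call; for the wrist camera it gives the pose at the moment of the call.
- ticket.sign_off(): hands the job in, once; it reports no verdict.
The state is a dict: "t": time; "joint_positions": joint angles; "joint_velocities": joint speeds; "joint_torque": joint torques, N m; "ee_pos": TCP position; "tool_rot": TCP orientation; "contact_force": force on the tool from outside, world axes, zero at the start; "moment": the same for the moment, N m; "opening": opening from 0.0 (shut) to 1.0 (fully open).
Only numpy, scipy, OpenCV 4.12 (cv2) and the standard library are available. Lean on these libraries where they do the work, as an engineer would, in place of code of your own. Each camera call takes 0.05 s, during which the arm holds its last target. There are 200 camera calls.

## Working session

There is one attempt and no reset: what is moved stays moved. The work goes in short steps, Python scripts to look and compute and a tool call to move; the robot and the scene stay as the last step left them, time stands still between calls to the robot, and variables do not carry over. Pictures are saved under pics/ and viewed, about 8 in all and at most 12, crops included, and the job is handed in when it is done.

Besides the shell and the picture viewer there is one more tool, called after "Request:" as name(argument=value, ...) on one line, values as JSON. step_arm: Moves the arm, as the interface text tells. Its arguments: {"type":"object","properties":{"deltas":{"type":"array","items":{"type":"array","items":{"type":"array","items":{"type":"number"}}}},"force":{"type":"number"}},"required":["deltas"]}

```bash
mkdir -p pics; python3 - <<'E'
from cell import monitor,snapshot,camera_info
import cv2,numpy as np
print(monitor.state())
for n in("scene","side"):
    im=snapshot(n); cv2.imwrite(f"pics/{n}0.png",im[:,:,::-1]); print(n,camera_info(n))
print(camera_info("wrist"))
E
```

```text
{'t': 0.0, 'joint_positions': array([ 1.03868297e+00,  2.63524833e-01, -4.89358855e-02,  1.25939353e+00,
       -1.44337845e-05,  1.41552733e+00]), 'joint_velocities': array([-2.97411713e-04,  8.97438505e-05, -1.48453403e-03, -2.56236608e-04,
       -1.43835231e-04, -5.05761294e-04]), 'joint_torque': array([ 3.46208704e-03, -6.37601638e+01,  3.84563756e+01,  1.36825000e-02,
        3.31818498e-06,  1.29909037e-05]), 'ee_pos': array([0.19305325, 0.48793609, 0.24182449]), 'tool_rot': array([-1.71447128e-04,  1.87309204e-01,  9.82300861e-01, -5.00459942e-04]), 'contact_force': array([ 0.05696589, -0.91758951,  0.25830056]), 'moment': array([ 0.03375346,  0.02048957, -0.00414242]), 'opening': 1.0011814986717196}
scene {'mtx': array([[413.51302685,   0.        , 313.55406768],
       [  0.        , 413.51302685, 197.33227235],
       [  0.        ,   0.        ,   1.        ]]), 'position': array([ 1.10922867, -0.54775793,  0.83143754]), 'orientation': array([0.86393251, 0.34838705, 0.13275674, 0.3385598 ])}
side {'mtx': array([[434.28552827,   0.        , 313.88403018],
       [  0.        , 434.28552827, 198.49164467],
       [  0.        ,   0.        ,   1.        ]]), 'position': array([ 0.00497862, -0.76535337,  0.72616928]), 'orientation': array([ 0.83967045,  0.4424425 , -0.15822964, -0.27232617])}
{'mtx': array([[309.70691629,   0.        , 319.82302868],
       [  0.        , 309.70691629, 196.11650001],
       [  0.        ,   0.        ,   1.        ]]), 'position': array([0.1187506 , 0.51721484, 0.37309988]), 'orientation': array([ 0.81692143, -0.13054648, -0.0882612 ,  0.55480353])}
```

View pics/scene0.png

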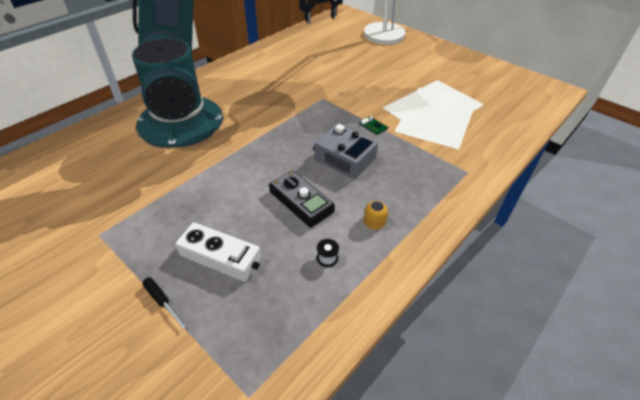

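View pics/side0.png

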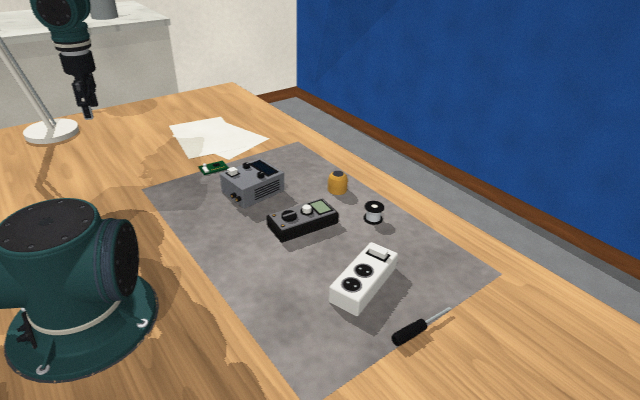

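The scene view shows the mains key near (239,255), the supply key near (340,129) and the meter key near (303,193). In the side view they are near (378,254), (232,171) and (307,210). Next I'll zoom in on each key and mask it.

```bash
cat >h.py <<'E'
import cv2,numpy as np
from scipy.spatial.transform import Rotation as R
from cell import camera_info
def ray(n,uv,ci=None):
    c=ci or camera_info(n); K=c["mtx"]; q=c["orientation"]
    x,y=(uv[0]-K[0,2])/K[0,0],(uv[1]-K[1,2])/K[1,1]
    if n=="wrist":
        r=np.hypot(x,y); d=np.array([x/r*np.sin(r),-y/r*np.sin(r),-np.cos(r)]) if r>1e-9 else np.array([0,0,-1.])
    else: d=np.array([x,-y,-1.])
    d=R.from_quat([*q[1:],q[0]]).apply(d)
    return np.array(c["position"]),d/np.linalg.norm(d)
def plane(n,uv,z,ci=None):
    p,d=ray(n,uv,ci); return p+d*(z-p[2])/d[2]
def tri(rs):
    A=sum(np.eye(3)-np.outer(d,d) for p,d in rs); b=sum((np.eye(3)-np.outer(d,d))@p for p,d in rs)
    return np.linalg.solve(A,b)
E
cat >m.py <<'E'
from h import *
seeds={"mains":((239,255),(378,254),.066),"supply":((340,129),(232,171),.082),"meter":((303,193),(307,210),.056)}
rows=[]
for k,(a,b,z) in seeds.items():
    crops=[];rs=[]
    for n,s in(("scene",a),("side",b)):
        im=cv2.imread(f"pics/{n}0.png"); g=im.min(2)
        x0,y0=s[0]-20,s[1]-16
        crops.append(cv2.resize(im[y0:y0+32,x0:x0+40],None,fx=8,fy=8,interpolation=cv2.INTER_CUBIC))
        m=((g>190)*255).astype(np.uint8); c,l,st,ce=cv2.connectedComponentsWithStats(m,connectivity=4)
        d=np.hypot(*(ce[1:]-s).T); i=1+d.argmin(); uv=ce[i]; 
        print(k,n,uv.round(1),st[i],plane(n,uv,z).round(4)); rs.append(ray(n,uv))
    print(" tri",tri(rs).round(4)); rows.append(np.hstack(crops))
o=np.vstack(rows); cv2.imwrite("pics/crops.png",cv2.resize(o,None,fx=.78,fy=.78))
E
python3 m.py
```

```text
mains scene [220.2 246.4] [ 176  223   83   48 1386] [ 0.5649 -0.2661  0.066 ]
mains side [363.1 271.2] [ 330  242   67   60 1179] [ 0.5227 -0.2785  0.066 ]
 tri [ 0.5452 -0.2565  0.0375]
supply scene [339.5 126.7] [336 124   8   6  31] [0.4841 0.2529 0.082 ]
supply side [231.9 168.9] [228 167   9   5  27] [0.4844 0.2532 0.082 ]
 tri [0.4842 0.2528 0.0822]
meter scene [303.5 190.3] [300 188   8   6  40] [0.5727 0.003  0.056 ]
meter side [306.1 206.7] [302 205   9   5  31] [0.5722 0.003  0.056 ]
 tri [0.5725 0.0033 0.0557]
```

View pics/crops.png

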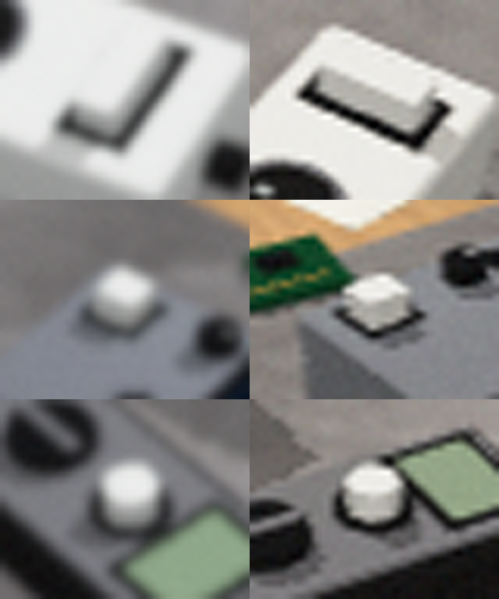

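The supply and meter keys agree across the two views to under 1 mm, and at the right heights. The mains key blends into its box, so I'll use the outline of the box's top face at z = 0.05, plus the known 60 mm offset.

```bash
cat >b.py <<'E'
from h import *
for n,s in(("scene",(220,246)),("side",(363,271))):
    im=cv2.imread(f"pics/{n}0.png"); g=im.min(2)
    for T in(170,190,200,210,220):
        m=((g>T)*255).astype(np.uint8); c,l,st,ce=cv2.connectedComponentsWithStats(m)
        d=np.hypot(*(ce[1:]-s).T)+1000*(st[1:,4]<500); i=1+d.argmin()
        cs,_=cv2.findContours((l==i).astype(np.uint8),cv2.RETR_EXTERNAL,cv2.CHAIN_APPROX_NONE)
        P=np.array([plane(n,p[0],.05)[:2] for p in max(cs,key=len)])*1000
        (cx,cy),(w,h),a=cv2.minAreaRect(P.astype(np.float32))
        if w<h: w,h,a=h,w,a-90
        t=np.radians(a)
        if np.cos(t)<0: t+=np.pi
        print(n,T,(round(cx,1),round(cy,1)),(round(w),round(h)),round(np.degrees(t),1),"key",round(cx+60*np.cos(t),1),round(cy+60*np.sin(t),1))
# dark surround points -> z=.05
for n,s in(("scene",(239,255)),("side",(378,254))):
    im=cv2.imread(f"pics/{n}0.png"); x0,y0=s[0]-20,s[1]-16
    # corners read off the crops (6.24 px per px)
    pts={"scene":[(60,128),(122,150),(188,48)],"side":[(298-250,95),(418-250,150),(452-250,108)]}[n]
    for p in pts: print(n,(plane(n,(x0+p[0]/6.24,y0+p[1]/6.24),.05)*1000).round(1))
E
python3 b.py
```

```text
scene 170 (545.1, -262.3) (192, 78) 18.7 key 601.9 -243.1
scene 190 (544.7, -262.3) (188, 74) 18.8 key 601.5 -243.0
scene 200 (544.7, -262.3) (187, 72) 18.7 key 601.6 -243.1
scene 210 (544.3, -262.4) (185, 71) 18.8 key 601.1 -243.0
scene 220 (544.5, -262.2) (183, 69) 18.8 key 601.3 -242.8
side 170 (531.7, -267.7) (215, 80) 21.0 key 587.7 -246.2
side 190 (542.4, -263.5) (189, 72) 18.6 key 599.3 -244.3
side 200 (542.5, -263.1) (188, 71) 18.8 key 599.3 -243.8
side 210 (543.0, -262.6) (187, 71) 18.9 key 599.8 -243.2
side 220 (543.2, -262.8) (185, 68) 18.7 key 600.0 -243.5
scene [ 597.  -270.5   50. ]
scene [ 621.1 -261.4   50. ]
scene [ 603.8 -214.6   50. ]
side [ 581.1 -224.8   50. ]
side [ 596.8 -273.2   50. ]
side [ 623.8 -263.8   50. ]
```

Mains key: (600.5, −243.3) mm, box yaw 18.8°, and the surround's midpoint agrees at (600.4, −242.5). In tool axes the trip there is about (−64.8, −53.0) cm. I'll go in two halves while shutting the gripper.

Request:
step_arm(deltas=[[[-2.7, -2.2, 0, 0, 0, 0, 1], [-5.4, -4.4, 0, 0, 0, 0, 1], [-8.1, -6.6, 0, 0, 0, 0, 1], [-10.8, -8.8, 0, 0, 0, 0, 1], [-13.5, -11, 0, 0, 0, 0, 1], [-16.2, -13.2, 0, 0, 0, 0, 1], [-18.9, -15.4, 0, 0, 0, 0, 1], [-21.6, -17.6, 0, 0, 0, 0, 1], [-24.3, -19.8, 0, 0, 0, 0, 1], [-27, -22, 0, 0, 0, 0, 1], [-29.7, -24.2, 0, 0, 0, 0, 1], [-32.4, -26.5, 0, 0, 0, 0, 1]]], force=20)

```text
t: 1.1
ee_pos: [0.3973, 0.1209, 0.2422]
tool_rot: [-0.0, 0.187, 0.982, 0.0]
contact_force: [1.1, 1.0, 0.1]
opening: -0.0
```

Request:
step_arm(deltas=[[[-2.7, -2.2, 0, 0, 0, 0, 1], [-5.4, -4.4, 0, 0, 0, 0, 1], [-8.1, -6.6, 0, 0, 0, 0, 1], [-10.8, -8.8, 0, 0, 0, 0, 1], [-13.5, -11, 1, 0, 0, 0, 1], [-16.2, -13.2, 2, 0, 0, 0, 1], [-18.9, -15.4, 4, 0, 0, 0, 1], [-21.6, -17.6, 6, 0, 0, 0, 1], [-24.3, -19.8, 8, 0, 0, 0, 1], [-28, -23, 10, 0, 0, 0, 1], [-31, -25.4, 11, 0, 0, 0, 1], [-32.4, -26.5, 12, 0, 0, 0, 1]]])

```text
t: 2.1
ee_pos: [0.6015, -0.2461, 0.1208]
tool_rot: [-0.0, 0.188, 0.982, -0.0]
contact_force: [-0.1, 0.4, 0.4]
opening: -0.003
```

```bash
cat >d.py <<'E'
import sys
from h import *
from cell import monitor
s=monitor.state(); q=s["tool_rot"]; r=R.from_quat([*q[1:],q[0]])
T={"mains":(.6005,-.2433,.066),"supply":(.4842,.2530,.082),"meter":(.5725,.0030,.056)}
print(s["t"],s["ee_pos"].round(4),s["contact_force"].round(2),s["opening"],r.as_matrix().round(3).tolist())
for k,v in T.items(): print(k,"tool cm to touch",(r.inv().apply(np.array(v)+[0,0,.011]-s["ee_pos"])*100).round(2))
E
python3 d.py
```

```text
2.1 [ 0.6015 -0.2461  0.1208] [-0.11  0.4   0.36] -0.003383545758734585 [[-0.929, 0.369, -0.0], [0.369, 0.929, -0.0], [0.0, -0.0, -1.0]]
mains tool cm to touch [0.2  0.22 4.38]
supply tool cm to touch [29.33 42.05  2.78]
meter tool cm to touch [11.89 22.08  5.38]
```

Down to about 10 mm above the key, then a look to check alignment.

Request:
step_arm(deltas=[[[0.1, 0.1, 0.8, 0, 0, 0, 1], [0.2, 0.2, 1.8, 0, 0, 0, 1], [0.2, 0.2, 2.7, 0, 0, 0, 1], [0.2, 0.2, 3.2, 0, 0, 0, 1], [0.2, 0.2, 3.4, 0, 0, 0, 1], [0.2, 0.2, 3.4, 0, 0, 0, 1], [0.2, 0.2, 3.4, 0, 0, 0, 1]]])

```text
t: 2.68
ee_pos: [0.5997, -0.2401, 0.0889]
tool_rot: [0.0, 0.187, 0.982, -0.0]
contact_force: [0.2, 0.2, -0.2]
opening: 0.001
```

```bash
python3 d.py; python3 - <<'E'
from cell import snapshot
import cv2,numpy as np
a=snapshot("scene")[200:300,170:300];b=snapshot("side")[200:300,310:440]
cv2.imwrite("pics/al1.png",cv2.resize(np.hstack([a,b])[:,:,::-1],None,fx=3,fy=3,interpolation=cv2.INTER_CUBIC))
E
```

```text
2.6833 [ 0.5997 -0.2401  0.0889] [ 0.2   0.21 -0.22] 0.0006947035349185428 [[-0.93, 0.367, 0.001], [0.367, 0.93, -0.0], [-0.001, -0.0, -1.0]]
mains tool cm to touch [-0.2  -0.27  1.19]
supply tool cm to touch [28.85 41.62 -0.43]
meter tool cm to touch [11.46 21.61  2.18]
```

View pics/al1.png

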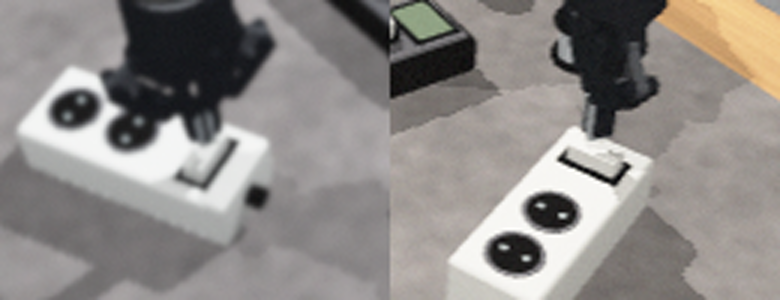

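The tip hangs just above the key, and the earlier lag has settled. I'll correct (−0.2, −0.3) cm and descend to about first contact.

Request:
step_arm(deltas=[[[-0.1, -0.1, 0.2, 0, 0, 0, 1], [-0.2, -0.3, 0.4, 0, 0, 0, 1], [-0.2, -0.3, 0.6, 0, 0, 0, 1], [-0.2, -0.3, 0.8, 0, 0, 0, 1], [-0.2, -0.3, 1.0, 0, 0, 0, 1], [-0.2, -0.3, 1.1, 0, 0, 0, 1], [-0.2, -0.3, 1.2, 0, 0, 0, 1], [-0.2, -0.3, 1.25, 0, 0, 0, 1], [-0.2, -0.3, 1.25, 0, 0, 0, 1], [-0.2, -0.3, 1.25, 0, 0, 0, 1]]])

```text
t: 3.62
ee_pos: [0.6003, -0.244, 0.0759]
tool_rot: [-0.0, 0.187, 0.982, -0.0]
contact_force: [-0.8, 0.2, 1.6]
opening: 0.003
```

```bash
python3 d.py
```

```text
3.6167 [ 0.6003 -0.244   0.0759] [-0.81  0.18  1.65] 0.002697421626369015 [[-0.93, 0.368, -0.0], [0.368, 0.93, -0.0], [0.0, -0.0, -1.0]]
mains tool cm to touch [ 0.01  0.07 -0.11]
supply tool cm to touch [29.08 41.94 -1.72]
meter tool cm to touch [11.67 21.94  0.89]
```

Contact shows at 1.6 N, 1.1 mm past the nominal face height, which matches. I'll press 9.3 mm more, for about 10.4 mm in all.

Request:
step_arm(deltas=[[[0, 0.05, 0.15, 0, 0, 0, 1], [0, 0.05, 0.3, 0, 0, 0, 1], [0, 0.05, 0.45, 0, 0, 0, 1], [0, 0.05, 0.6, 0, 0, 0, 1], [0, 0.05, 0.7, 0, 0, 0, 1], [0, 0.05, 0.8, 0, 0, 0, 1], [0, 0.05, 0.87, 0, 0, 0, 1], [0, 0.05, 0.93, 0, 0, 0, 1], [0, 0.05, 0.93, 0, 0, 0, 1], [0, 0.05, 0.93, 0, 0, 0, 1], [0, 0.05, 0.93, 0, 0, 0, 1]]])

```text
t: 4.53
ee_pos: [0.6007, -0.2437, 0.0668]
tool_rot: [0.0, 0.187, 0.982, -0.0]
contact_force: [-0.0, -1.8, 5.5]
opening: -0.0
```

10.2 mm down at 5.5 N, as expected for a latched key on its spring. Lift straight up, then check.

Request:
step_arm(deltas=[[[0, 0, -0.6, 0, 0, 0, 1], [0, 0, -1.5, 0, 0, 0, 1], [0, 0, -3, 0, 0, 0, 1], [0, 0, -5, 0, 0, 0, 1], [0, 0, -7, 0, 0, 0, 1], [0, 0, -7.5, 0, 0, 0, 1]]])

```text
t: 5.03
ee_pos: [0.6014, -0.2438, 0.145]
tool_rot: [0.002, 0.187, 0.982, -0.0]
contact_force: [-0.2, 0.0, -0.1]
opening: 0.001
```

Request:
step_arm(deltas=[[[1.4, 2.1, 0, 0, 0, 0, 1], [4.2, 6.2, 0, 0, 0, 0, 1], [7, 10, 0, 0, 0, 0, 1], [9.5, 13.7, 0, 0, 0, 0, 1], [12, 17.3, 0, 0, 0, 0, 1], [14.5, 21, 0, 0, 0, 0, 1], [17, 24.6, 0, 0, 0, 0, 1], [19.5, 28.2, 0, 0, 0, 0, 1], [22, 31.8, 0, 0, 0, 0, 1], [24.5, 35.4, 0, 0, 0, 0, 1], [27, 39, 0, 0, 0, 0, 1], [29, 41.9, 0, 0, 0, 0, 1]]])

```text
t: 6.03
ee_pos: [0.4898, 0.2293, 0.1416]
tool_rot: [-0.0, 0.187, 0.982, 0.0]
contact_force: [1.1, 0.0, 0.5]
opening: -0.003
```

Request:
step_arm(deltas=[[[0, 0, 0, 0, 0, 0, 1], [0, 0, 0, 0, 0, 0, 1], [0, 0, 0, 0, 0, 0, 1]]])

```text
t: 6.28
ee_pos: [0.4907, 0.2274, 0.1414]
tool_rot: [-0.0, 0.187, 0.982, -0.0]
contact_force: [0.1, 0.3, 0.1]
opening: 0.003
```

```bash
python3 d.py; python3 - <<'E'
from cell import snapshot
import cv2,numpy as np
S=snapshot("scene");D=snapshot("side")
for n,i in(("scene1",S),("side1",D)): cv2.imwrite(f"pics/{n}.png",i[:,:,::-1])
a=np.hstack([S[210:290,170:270],D[230:310,320:420]]);b=np.hstack([S[80:180,300:400],D[110:210,190:290]])
cv2.imwrite("pics/al2.png",cv2.resize(np.vstack([a,b])[:,:,::-1],None,fx=3,fy=3,interpolation=cv2.INTER_CUBIC))
E
sed -i 's/0\.png/1.png/' b.py; python3 b.py | grep 00
```

```text
6.2833 [0.4907 0.2274 0.1414] [0.06 0.32 0.06] 0.003219082586395329 [[-0.93, 0.367, -0.0], [0.367, 0.93, -0.0], [0.0, -0.0, -1.0]]
mains tool cm to touch [-27.49 -39.75   6.45]
supply tool cm to touch [1.55 2.14 4.84]
meter tool cm to touch [-15.85 -17.87   7.44]
scene 200 (570.7, -253.5) (132, 73) 18.7 key 627.5 -234.3
side 200 (572.1, -253.2) (126, 71) 18.8 key 628.9 -233.9
```

View pics/al2.png

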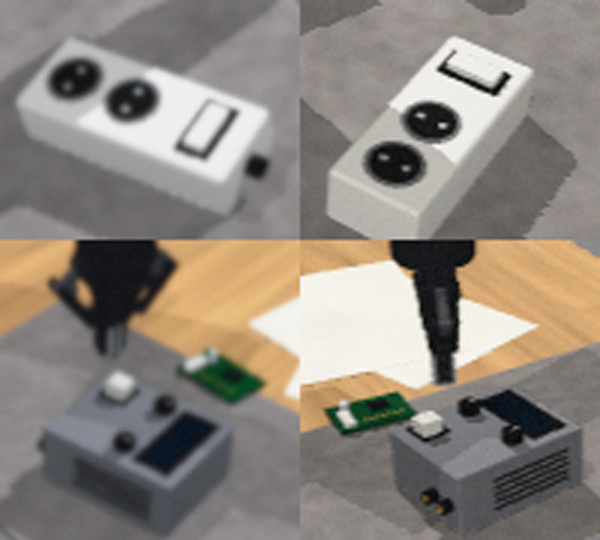

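The mains key now sits visibly lower, with its surround showing all round. The box hasn't moved; the short outline fit comes only from the arm's shadow. Next the supply: (1.55, 2.15) cm sideways and 4.84 cm to touch.

Request:
step_arm(deltas=[[[0.5, 0.7, 0, 0, 0, 0, 1], [1, 1.4, 0, 0, 0, 0, 1], [1.5, 2.1, 0.5, 0, 0, 0, 1], [1.55, 2.15, 1.5, 0, 0, 0, 1], [1.55, 2.15, 2.5, 0, 0, 0, 1], [1.55, 2.15, 3.3, 0, 0, 0, 1], [1.55, 2.15, 3.8, 0, 0, 0, 1], [1.55, 2.15, 4, 0, 0, 0, 1], [1.55, 2.15, 4, 0, 0, 0, 1], [1.55, 2.15, 4, 0, 0, 0, 1], [1.55, 2.15, 4, 0, 0, 0, 1]]])

```text
t: 7.3
ee_pos: [0.4847, 0.2532, 0.1019]
tool_rot: [0.0, 0.187, 0.982, 0.0]
contact_force: [0.9, -0.6, 0.4]
opening: -0.002
```

```bash
python3 d.py
```

```text
7.3 [0.4847 0.2532 0.1019] [ 0.85 -0.63  0.4 ] -0.0023816271255002494 [[-0.93, 0.368, 0.001], [0.368, 0.93, 0.0], [-0.0, 0.0, -1.0]]
mains tool cm to touch [-29.04 -41.9    2.48]
supply tool cm to touch [ 0.04 -0.04  0.89]
meter tool cm to touch [-17.37 -20.03   3.49]
```

Aligned. Descend to just past contact.

Request:
step_arm(deltas=[[[0, 0, 0.2, 0, 0, 0, 1], [0, 0, 0.4, 0, 0, 0, 1], [0, 0, 0.6, 0, 0, 0, 1], [0, 0, 0.75, 0, 0, 0, 1], [0, 0, 0.85, 0, 0, 0, 1], [0, 0, 0.95, 0, 0, 0, 1], [0, 0, 1, 0, 0, 0, 1], [0, 0, 1, 0, 0, 0, 1], [0, 0, 1, 0, 0, 0, 1]]])

```text
t: 8.05
ee_pos: [0.4844, 0.2531, 0.0915]
tool_rot: [-0.0, 0.187, 0.982, -0.0]
contact_force: [-0.3, -0.4, 1.0]
opening: -0.0
```

Request:
step_arm(deltas=[[[0, 0, 0.15, 0, 0, 0, 1], [0, 0, 0.3, 0, 0, 0, 1], [0, 0, 0.45, 0, 0, 0, 1], [0, 0, 0.6, 0, 0, 0, 1], [0, 0, 0.7, 0, 0, 0, 1], [0, 0, 0.8, 0, 0, 0, 1], [0, 0, 0.87, 0, 0, 0, 1], [0, 0, 0.93, 0, 0, 0, 1], [0, 0, 0.93, 0, 0, 0, 1], [0, 0, 0.93, 0, 0, 0, 1], [0, 0, 0.93, 0, 0, 0, 1]]])

```text
t: 8.97
ee_pos: [0.4845, 0.2532, 0.0824]
tool_rot: [0.0, 0.187, 0.982, 0.0]
contact_force: [-2.4, -1.7, 7.6]
opening: -0.001
```

10.6 mm down at 7.6 N. Lift and go over to the meter.

Request:
step_arm(deltas=[[[0, 0, -0.6, 0, 0, 0, 1], [0, 0, -1.5, 0, 0, 0, 1], [0, 0, -3, 0, 0, 0, 1], [0, 0, -5, 0, 0, 0, 1], [0, 0, -6, 0, 0, 0, 1], [0, 0, -6, 0, 0, 0, 1]]])

```text
t: 9.47
ee_pos: [0.4855, 0.2535, 0.1448]
tool_rot: [0.002, 0.187, 0.982, 0.001]
contact_force: [0.5, -0.2, 0.5]
opening: -0.0
```

Request:
step_arm(deltas=[[[-1, -1.2, 0, 0, 0, 0, 1], [-3, -3.5, 0, 0, 0, 0, 1], [-5, -5.8, 0, 0, 0, 0, 1], [-7.5, -8.6, 0, 0, 0, 0, 1], [-10, -11.5, 0, 0, 0, 0, 1], [-12.5, -14.4, 0, 0, 0, 0, 1], [-15, -17.3, 0, 0, 0, 0, 1], [-16.5, -19, 0, 0, 0, 0, 1], [-17.4, -20, 0, 0, 0, 0, 1], [-17.4, -20, 0, 0, 0, 0, 1], [-17.4, -20, 0, 0, 0, 0, 1], [-17.4, -20, 0, 0, 0, 0, 1]]])

```text
t: 10.47
ee_pos: [0.5721, 0.0043, 0.142]
tool_rot: [-0.0, 0.187, 0.982, 0.0]
contact_force: [-0.8, 0.9, -1.2]
opening: -0.003
```

```bash
python3 d.py; python3 - <<'E'
from cell import snapshot
import cv2,numpy as np
S=snapshot("scene");D=snapshot("side")
a=np.hstack([S[110:230,260:380],D[140:260,210:330]])
cv2.imwrite("pics/al3.png",cv2.resize(a[:,:,::-1],None,fx=3,fy=3,interpolation=cv2.INTER_CUBIC))
E
```

```text
10.4667 [0.5721 0.0043 0.142 ] [-0.84  0.89 -1.2 ] -0.0031724198405814067 [[-0.93, 0.367, -0.001], [0.367, 0.93, 0.0], [0.001, 0.0, -1.0]]
mains tool cm to touch [-11.74 -21.99   6.49]
supply tool cm to touch [17.3  19.91  4.92]
meter tool cm to touch [-0.09 -0.1   7.5 ]
```

View pics/al3.png

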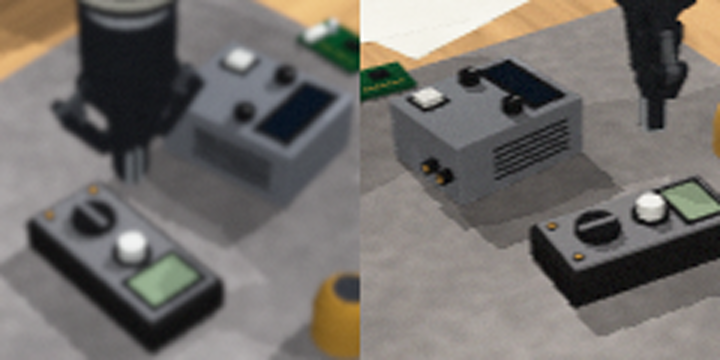

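The supply key is down (low profile at about (240,60) in the left crop and (428,97) in the right), and the supply hasn't moved. The tip is over the meter key. Descend.

Request:
step_arm(deltas=[[[-0.05, -0.05, 0.7, 0, 0, 0, 1], [-0.1, -0.1, 2, 0, 0, 0, 1], [-0.1, -0.1, 3.5, 0, 0, 0, 1], [-0.1, -0.1, 5, 0, 0, 0, 1], [-0.1, -0.1, 6, 0, 0, 0, 1], [-0.1, -0.1, 6.4, 0, 0, 0, 1], [-0.1, -0.1, 6.5, 0, 0, 0, 1], [-0.1, -0.1, 6.5, 0, 0, 0, 1], [-0.1, -0.1, 6.5, 0, 0, 0, 1]]])

```text
t: 11.32
ee_pos: [0.5736, 0.0019, 0.0778]
tool_rot: [0.0, 0.187, 0.982, 0.0]
contact_force: [0.2, -0.2, 0.4]
opening: 0.0
```

```bash
python3 d.py
```

```text
11.3167 [0.5736 0.0019 0.0778] [ 0.21 -0.18  0.44] 0.0001932478076389599 [[-0.93, 0.368, 0.001], [0.368, 0.93, -0.0], [-0.001, 0.0, -1.0]]
mains tool cm to touch [-11.52 -21.81   0.09]
supply tool cm to touch [17.55 20.07 -1.53]
meter tool cm to touch [0.14 0.07 1.08]
```

Request:
step_arm(deltas=[[[0.1, 0.05, 0.2, 0, 0, 0, 1], [0.1, 0.05, 0.4, 0, 0, 0, 1], [0.1, 0.05, 0.6, 0, 0, 0, 1], [0.1, 0.05, 0.8, 0, 0, 0, 1], [0.1, 0.05, 0.95, 0, 0, 0, 1], [0.1, 0.05, 1.1, 0, 0, 0, 1], [0.1, 0.05, 1.2, 0, 0, 0, 1], [0.1, 0.05, 1.2, 0, 0, 0, 1], [0.1, 0.05, 1.2, 0, 0, 0, 1]]])

```text
t: 12.07
ee_pos: [0.5724, 0.0027, 0.0652]
tool_rot: [-0.0, 0.187, 0.982, -0.0]
contact_force: [-1.5, 0.0, 2.0]
opening: 0.002
```

Contact at 2.0 N. Press 9.0 mm more.

Request:
step_arm(deltas=[[[0, 0, 0.15, 0, 0, 0, 1], [0, 0, 0.3, 0, 0, 0, 1], [0, 0, 0.45, 0, 0, 0, 1], [0, 0, 0.6, 0, 0, 0, 1], [0, 0, 0.7, 0, 0, 0, 1], [0, 0, 0.8, 0, 0, 0, 1], [0, 0, 0.87, 0, 0, 0, 1], [0, 0, 0.9, 0, 0, 0, 1], [0, 0, 0.9, 0, 0, 0, 1], [0, 0, 0.9, 0, 0, 0, 1], [0, 0, 0.9, 0, 0, 0, 1]]])

```text
t: 12.98
ee_pos: [0.5725, 0.0026, 0.0565]
tool_rot: [0.0, 0.187, 0.982, -0.0]
contact_force: [-2.8, -0.2, 7.8]
opening: -0.0
```

10.5 mm down at 7.8 N. Lift clear, back off toward the robot's left, and check everything.

Request:
step_arm(deltas=[[[0, 0, -0.6, 0, 0, 0, 1], [0, 0, -1.5, 0, 0, 0, 1], [0, 0, -3, 0, 0, 0, 1], [0, 0, -6, 0, 0, 0, 1], [0, 0, -9, 0, 0, 0, 1], [0, 0, -12, 0, 0, 0, 1], [0, 0, -15, 0, 0, 0, 1], [0, 0, -18, 0, 0, 0, 1]]])

```text
t: 13.65
ee_pos: [0.572, 0.0028, 0.2385]
tool_rot: [0.0, 0.187, 0.982, 0.0]
contact_force: [0.4, -0.8, -0.4]
opening: -0.004
```

Request:
step_arm(deltas=[[[2, 1.5, 0, 0, 0, 0, 1], [5, 4, 0, 0, 0, 0, 1], [8, 6.5, 0, 0, 0, 0, 1], [11, 9, 0, 0, 0, 0, 1], [14, 11.5, 0, 0, 0, 0, 1], [17, 14, 0, 0, 0, 0, 1], [20, 16.5, 0, 0, 0, 0, 1], [23, 19, 0, 0, 0, 0, 1], [26, 21.5, 0, 0, 0, 0, 1], [29, 24, 0, 0, 0, 0, 1], [31, 26, 0, 0, 0, 0, 1], [32, 27, 0, 0, 0, 0, 1]]])

```text
t: 14.65
ee_pos: [0.3723, 0.374, 0.2369]
tool_rot: [-0.0, 0.186, 0.983, 0.0]
contact_force: [-0.8, -0.3, 0.4]
opening: 0.004
```

Request:
step_arm(deltas=[[[0, 0, 0, 0, 0, 0, 1], [0, 0, 0, 0, 0, 0, 1], [0, 0, 0, 0, 0, 0, 1]]])

```text
t: 14.9
ee_pos: [0.3745, 0.3708, 0.2365]
tool_rot: [0.0, 0.187, 0.982, -0.0]
contact_force: [-0.1, 0.2, 0.5]
opening: 0.001
```

```bash
python3 - <<'E'
from cell import snapshot,monitor
import cv2,numpy as np
S=snapshot("scene");D=snapshot("side")
for n,i in(("scene2",S),("side2",D)): cv2.imwrite(f"pics/{n}.png",i[:,:,::-1])
a=np.hstack([S[90:340,130:410],D[130:380,190:470]])
cv2.imwrite("pics/end.png",cv2.resize(a[:,:,::-1],None,fx=1.42,fy=1.42,interpolation=cv2.INTER_CUBIC))
s=monitor.state(); print(s["t"],s["ee_pos"],s["contact_force"])
E
sed -i 's/1\.png/2.png/' b.py; python3 b.py | grep 00
sed 's/0\.png/2.png/;s/\.082)/.074)/;s/\.056)/.048)/;s/crops/c2/' m.py >m2.py; python3 m2.py | grep -v mains
```

```text
15.0 [0.37473224 0.37058048 0.23637971] [ 0.45658924 -0.38692449 -0.53054621]
scene 200 (544.5, -262.2) (187, 72) 18.7 key 601.4 -243.0
side 200 (542.5, -263.2) (188, 71) 18.8 key 599.3 -243.8
side 220 (543.2, -262.8) (185, 69) 18.7 key 600.0 -243.5
 tri [ 0.5472 -0.2575  0.0392]
supply scene [339.7 128.8] [336 127   8   5  30] [0.4846 0.254  0.074 ]
supply side [232.  171.1] [228 169   9   5  27] [0.4846 0.254  0.074 ]
 tri [0.4846 0.254  0.074 ]
meter scene [303.5 192.5] [300 190   8   6  36] [0.5728 0.0028 0.048 ]
meter side [306.3 209.1] [303 207   8   5  32] [0.5729 0.0029 0.048 ]
 tri [0.5728 0.0027 0.0481]
```

View pics/end.png

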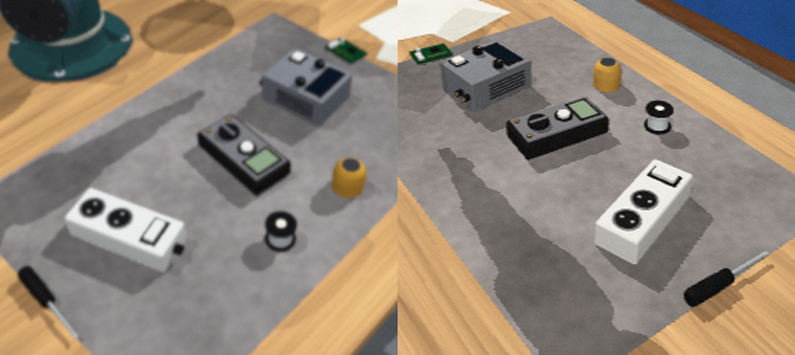

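The key faces triangulate to 74.0 mm (supply) and 48.1 mm (meter), exactly 8 mm down. The mains key is down too. The devices and bystanders haven't moved, so I'm handing in.

```bash
python3 -c "
from cell import ticket
print(ticket.sign_off())"
```

```text
the job is handed in; nothing more can be done
None
```

I pressed the three keys in order (mains bar, supply square, meter round) with the closed fingertip, and handed the job in at about 15 s. The hand-in reports no verdict. Each key went 10.2–10.6 mm down, and the force readings taken during the presses peaked at 7.8 N.

- **Supply and meter keys:** their faces triangulated to 74.0 mm and 48.1 mm, which is 8 mm lower than at the start. Their sideways positions changed by about 1 mm or less.
- **Mains key:** I could only confirm this one by eye, because its white face blends into the box and couldn't be triangulated. It looks fully down in the pictures, and its press depth and force (10.2 mm, 5.5 N) were in line with the others.
- **Mains box:** its outline matches the start to under 1 mm. One mid-run outline fit disagreed, with the box appearing about 130 mm long. The arm's shadow lay across the box in that picture, and the final fit without the shadow agreed again.
- **Bystanders and robot:** I checked the tip cleaner, circuit board, solder reel and screwdriver only by eye, and they look unmoved. The arm ended clear of everything, with contact force at noise level.

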